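# Brush off the guide strip inside a machined pot

## Task

Take the bore brush out of its slanted holder and scrub the brass guide strip inside the steel pot that has the lug, in two strokes: each time set the head down gently on the pot's bottom plate, press it lightly against the strip and brush up along it, still pressed, until the head's upper end reaches the rim. Plate and strip are set differently in every pot, so feel for them and never push hard; do not knock over or push away the jar, the bushing or the clear box, and finally stand the brush head down in its holder again and let go.

Things in the scene. Friction and masses are not known exactly. Their poses are not given: they have to be found in the camera images.
- brush: Bore brush, 201 mm long, about 60 g, round about z. Origin: centre of the head's flat lower end; z towards the handle. Along z: pale ribbed rigid cylindrical head, 22 mm diameter (0 to 36 mm); steel shank, 6 mm (36 to 92); aluminium collar, 22 mm (92 to 105); plain round wooden handle, 16 mm (105 to 201). It starts in the holder's tube, head down, leaning 25 degrees.
- brush_grip (a point): Point on the brush's axis 165 mm from the head's lower end, near the middle of the wooden handle, a good place to grip; axes as the brush.
- pot: The pot to brush: fixed, upright, round, open, of steel, on a foot 86 x 86 x 10 mm. Origin: centre of the foot's underside, z up, x to the lug. 56 mm outside, straight bore 48 mm, rim at z = 102 mm. Outside, just below the rim, one rectangular lug (14 mm wide, 30 mm tall, standing out 14 mm) on the +x side; inside on the same side is the guide strip.
- pot_low (a point): Point on the bore's axis 18 mm above the table, the lowest level of the bottom plate's top; axes as the pot (x to the lug, z up). An upright brush has room with its axis from 13 mm on the -x side of this axis up to the strip. Go in about 6 to 7 mm towards -x; at the centre the head may land on the strip.
- sleeve: The pot's wall with its guide strip; origin 10 mm above the pot's, same axes. The strip: flat brass, 3 mm thick, 14 wide, 80 tall, upright in the bore at +x, facing -x, top 1 mm below the rim. Its setting is not measured: its foot stands 0 to 6 mm in from the wall, its top leans in up to 4 mm more, so an upright head meets it with the brush axis 0 to 10 mm to +x of the centre. It does not give.
- base: The pot's foot with the flat round steel bottom plate inside the bore; origin and axes as the pot. The plate is level; the height of its top is not measured: anywhere from 18 to 38 mm above the table, different each time. It does not give, so a head driven a few mm too deep pushes on it with tens of newtons.
- pot_rim (a point): Centre of the pot's mouth, level with the rim, 102 mm above the table.
- small_pot: Another fixed steel pot, not to be brushed: no lug, narrower (42 mm outside, bore 32 mm) and lower (rim 80 mm above the table), on the same kind of foot 86 x 86 mm. Origin at the centre of the foot's underside.
- holder: Fixed grey plastic brush holder: foot 110 x 80 x 12 mm (x, y, z) with the slanted tube on it. Origin at the centre of the foot's underside, z up; the tube leans towards its -x.
- tube: The holder's tube, open at the top, 40 mm outside and 34 mm inside diameter, 109 mm long. Origin at the centre of its closed lower end, z along its axis out of its mouth, 25 degrees from vertical; inner floor at z = 5 mm, rim at z = 109 mm.
- tube_floor (a point): Centre of the tube's inner floor; the brush's lower end rests about here. Axes as the tube.
- jar: Small clear jar with a steel lid, 48 mm in diameter, 75 mm tall, loose. Origin at the centre of its underside. A bystander.
- bushing: Loose steel bushing, 34 mm in diameter, 22 mm tall. Origin at the centre of its underside. A bystander.
- slide_box: Loose clear plastic box 60 x 45 x 18 mm. Origin at the centre of its underside. A bystander.
There are look-alikes about, which are no part of the job. What is shaped like the holder but green or pink is not meant.

How it is judged:
By the outcome, as a careful person would: the job done as asked, in the order asked, and still so for the second after the job is handed in, with the robot touching nothing.
It also fails if it takes over 72 s, if anything falls off the work surface, if the arm or the gripper's body presses on something with over 40 N, if the wrist force passes 120 N, or if a joint passes its speed limit or range.

## Robot

A 6-joint arm with a two-finger parallel gripper is mounted at the origin on the work surface. World frame = base frame: x ahead of the robot, y to its left, z up, the work surface at z = 0. Lengths are in m, angles in rad, forces in N, time in s.
With the tool pointing down it reaches from about 0.35 to 0.85 m from the base axis. Payload 8.1 kg.
Tool frame: the origin (TCP) lies where the fingers leave the gripper's body, on its centre line; the fingertips stand 84 mm ahead of it and the grasp point (between the pads) lies 65 mm ahead of it; z points along the fingers, y is the line along which they close (so a half turn about z gives the same grasp; the last joint's range is limited). The gripper opens to 93 mm and grips with 3 to 60 N. Pads are 15 mm wide; open, the fingers measure 128 mm over their backs; the gripper's body (75 mm by 188 mm) begins 65 mm behind the grasp point.
Start: joints at [-1.208, 0.13, 1.488, -0, 1.523, -0.085], TCP at [0.26, -0.541, 0.303] pointing down, gripper open.
Joint ranges: [-2.96, 2.96], [-0.89, 2.26], [0.02, 2.5], [-1.34, 4.48], [0, 2.73], [-2.66, 2.66]. Speed limits (rad/s): [2.39, 2.39, 2.79, 3.14, 3.14, 3.14].

## Interface

Orientations are given as a rotation vector (axis times angle).
In Python, from plant import robot gives the robot as it stands.
- The arm moves only by the shell command python3 -m jog 'ROWS' [FORCE]. ROWS is text: rows parted by semicolons, each of 5 numbers parted by spaces: the opening, from 0 (shut) to 1 (fully open), then the shift along the tool's x, y, z in m, then the turn about the tool's z in degrees. A call has 1 to 10 rows; each row shifts and turns the commanded pose from where the row before left it, along the tool's axes as they then stand; what a row does not reach is not made up. A row lasts 1/12 s, in which the tool goes at most 41.7 mm and 7.16 degrees, less where a joint would pass 70% of its speed; a pose out of reach is approached as far as the arm can. A call with a gripper value outside its range is refused whole. The fingers move at their own pace and stop on an object; FORCE is the grip in N (left out, the last holds). Time passes only in rows, so rows that do not move let the fingers close. It gives the time, the measured TCP pose, the force, the opening and the grip force at its end, in the units of the state.
- robot.read_state(): the state, without advancing time (a new reading comes with each control period).
- robot.read_camera(name): name is "side" or "top"; returns a dict with "color" (420x560x3 uint8, red, green, blue), "intrinsics" (3x3 intrinsics, pixels), "pose" (4x4, takes a point from camera to world coordinates). Camera axes: x right, y down, z forward; pixel columns grow to the right and rows downward; lengths in m; the calibration is good to about 2 mm. A picture is of the moment at which its call begins. There is no depth.
- robot.close_job(): hands the job in; it is judged then, once.
The state is a dict: "t": time; "q": joint angles; "dq": joint speeds; "joint_torque": joint torques, N m; "tool_pos": TCP position; "orientation": TCP orientation; "force": force on the tool from outside, world axes, zero at the start; "wrist_torque": the same for the moment, N m; "opening": finger opening in m; "gripper_force": force on a finger pad.
Only numpy, scipy, OpenCV 4.12 (cv2) and the standard library are available. Lean on these libraries where they do the work, as an engineer would, in place of code of your own. Each camera call takes 0.05 s, during which the arm holds its last target. There are 200 camera calls.

## Working session

There is one attempt and no reset: what is moved stays moved. The work goes in short steps, Python scripts to look and compute and a shell command to move; the robot and the scene stay as the last step left them, time stands still between calls to the robot, and variables do not carry over. Pictures are saved under pics/ and viewed, at most 10 in all, crops included, and the job is handed in when it is done.

```bash
ls; mkdir -p pics; python3 - <<'E'
from plant import robot
import cv2,numpy as np
for n in("side","top"):
    c=robot.read_camera(n); cv2.imwrite(f"pics/{n}0.png",c["color"][...,::-1])
    print(n,np.round(c["intrinsics"],1).tolist(),np.round(c["pose"],4).tolist())
s=robot.read_state();print(s)
E
```

```text
pics
side [[472.3, 0.0, 279.9], [0.0, 472.3, 215.7], [0.0, 0.0, 1.0]] [[-0.9947, -0.0543, 0.0869, 0.3383], [-0.1003, 0.6873, -0.7194, 0.6166], [-0.0206, -0.7243, -0.6891, 0.8418], [0.0, 0.0, 0.0, 1.0]]
top [[440.6, 0.0, 277.5], [0.0, 440.6, 206.2], [0.0, 0.0, 1.0]] [[-0.0303, -0.9984, 0.0468, 0.3627], [-0.9995, 0.0301, -0.0046, -0.1254], [0.0031, -0.047, -0.9989, 1.3744], [0.0, 0.0, 0.0, 1.0]]
{'t': 0.1, 'q': array([-1.20839379e+00,  1.31062858e-01,  1.48919395e+00,  3.77353547e-06,
        1.52300018e+00, -8.54213243e-02]), 'dq': array([ 0.00074762, -0.0017435 , -0.0022142 , -0.00059879,  0.0011123 ,
       -0.00037252]), 'joint_torque': array([ 1.31729150e-03, -5.61339533e+01, -4.93096769e+01,  7.70748476e-02,
        2.90805643e-02, -7.31595009e-06]), 'tool_pos': array([ 0.25967613, -0.54047031,  0.3017929 ]), 'orientation': array([-3.06155912e+00, -6.97210366e-01,  3.54853867e-04]), 'force': array([ 0.60095815, -0.19010736, -0.03575567]), 'wrist_torque': array([ 0.02951745, -0.01761726, -0.04275537]), 'gripper_force': 0.0, 'opening': 0.09270778134331226}
```

View pics/side0.png

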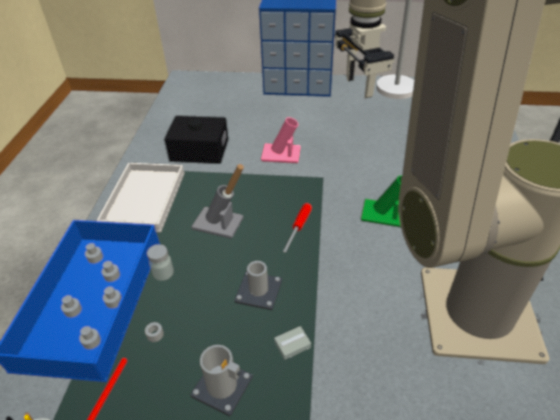

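View pics/top0.png

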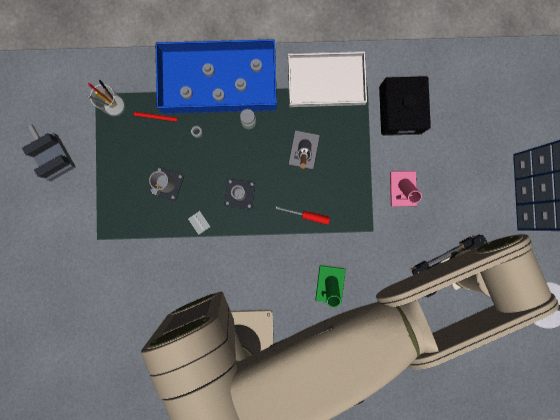

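The candidates for the holder are grey at side (222,205), top (304,150), green at side (383,200), top (331,287), and pink at side (285,140), top (405,190). The grey one holds the brush, so it is the one meant. For the pot, side (218,372), top (162,183) is wider and has a lug; side (258,282), top (239,193) is narrower with no lug. I'll confirm both in an enlarged crop.

```bash
python3 - <<'E'
import cv2,numpy as np
s=cv2.imread("pics/side0.png");t=cv2.imread("pics/top0.png")
f=lambda im,x,y:cv2.resize(im[y:y+60,x:x+80],(400,300),interpolation=cv2.INTER_CUBIC)
f2=lambda im,x,y:cv2.resize(im[y:y+75,x:x+100],(400,300),interpolation=cv2.INTER_CUBIC)
cv2.imwrite("pics/c1.png",np.vstack([np.hstack([f2(s,180,335),f2(s,180,162)]),np.hstack([f(t,125,153),f(t,265,120)])]))
E
```

```text
(no output)
```

View pics/c1.png

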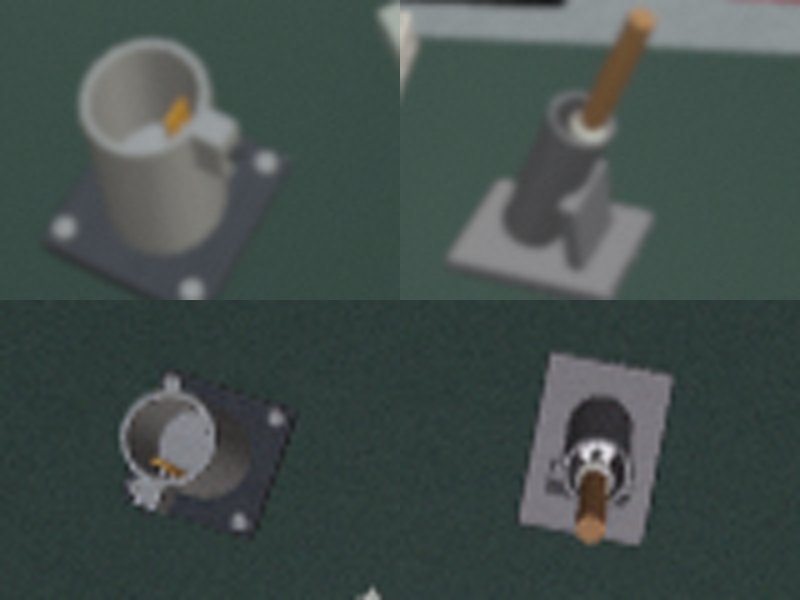

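The crop confirms both. The lugged pot has a brass strip visible near the lug, and the grey holder contains the wooden-handled brush. Next I'll triangulate.

```bash
cat > h.py <<'E'
import numpy as np
CAM={"side":([[472.3,0,279.9],[0,472.3,215.7],[0,0,1]],[[-0.9947,-0.0543,0.0869,0.3383],[-0.1003,0.6873,-0.7194,0.6166],[-0.0206,-0.7243,-0.6891,0.8418]]),
"top":([[440.6,0,277.5],[0,440.6,206.2],[0,0,1]],[[-0.0303,-0.9984,0.0468,0.3627],[-0.9995,0.0301,-0.0046,-0.1254],[0.0031,-0.047,-0.9989,1.3744]])}
def ray(c,p):
    K,P=map(np.array,CAM[c]); d=P[:,:3]@np.linalg.solve(K,[*p,1]); return P[:,3],d/np.linalg.norm(d)
def at_z(c,p,z):
    o,d=ray(c,p); return o+d*(z-o[2])/d[2]
def tri(ps,pt):
    A=np.zeros((3,3));b=np.zeros(3);R=[ray("side",ps),ray("top",pt)]
    for o,d in R:
        M=np.eye(3)-np.outer(d,d);A+=M;b+=M@o
    x=np.linalg.solve(A,b); return x,[round(np.linalg.norm(np.cross(x-o,d))*1e3,1) for o,d in R]
def proj(c,X):
    K,P=map(np.array,CAM[c]); u=K@(P[:,:3].T@(np.array(X)-P[:,3])); return u[:2]/u[2]
E
python3 - <<'E'
from h import *
np.set_printoptions(precision=4,suppress=True)
S=lambda x0,y0,k,x,y:((x+.5)/k-.5+x0,(y+.5)/k-.5+y0)
sp=lambda x,y:S(180,335,4,x,y); sh=lambda x,y:S(180,162,4,x-400,y)
tp=lambda x,y:S(125,153,5,x,y-300); th=lambda x,y:S(265,120,5,x-400,y-300)
print("rim",tri(sp(145,98),tp(168,438)),at_z("side",sp(145,98),.102),at_z("top",tp(168,438),.102))
l=tp(147,492);print("lug",at_z("top",l,.10),at_z("side",sp(215,130),.1))
fc=[at_z("top",tp(*p),.01) for p in((277,417),(239,521),(173,383))];print("bolts",fc, (fc[1]+fc[2])/2)
print("tip",tri(sh(642,18),th(590,530)))
print("mouth",tri(sh(582,118),th(598,470)))
F=[at_z("top",th(*p),.012) for p in((550,353),(673,375),(640,545),(520,523))];print("foot",np.mean(F,0),F)
a=F[3]+F[2]-F[0]-F[1];print("yaw of -x deg",np.degrees(np.arctan2(a[1],a[0])),np.linalg.norm(a)/2)
print("by",[at_z("top",p,z) for p,z in(((248,115),.075),((196,131),.022),((199,222),.018),((239,190),.08))])
E
```

```text
rim (array([0.5068, 0.2114, 0.103 ]), [np.float64(1.2), np.float64(1.2)]) [0.5059 0.2108 0.102 ] [0.5081 0.2119 0.102 ]
lug [0.4773 0.2251 0.1   ] [0.4734 0.2219 0.1   ]
bolts [array([0.5297, 0.1684, 0.01  ]), array([0.4656, 0.1932, 0.01  ]), array([0.5528, 0.2325, 0.01  ])] [0.5092 0.2129 0.01  ]
tip (array([ 0.5233, -0.2012,  0.2034]), [np.float64(0.8), np.float64(0.8)])
mouth (array([ 0.5687, -0.2126,  0.118 ]), [np.float64(1.7), np.float64(1.7)])
foot [ 0.6012 -0.2188  0.012 ] [array([ 0.6623, -0.1922,  0.012 ]), array([ 0.6462, -0.2685,  0.012 ]), array([ 0.5402, -0.2443,  0.012 ]), array([ 0.5562, -0.1701,  0.012 ])]
yaw of -x deg 167.68451392753965 0.10852616877778987
by [array([ 0.6982, -0.0517,  0.075 ]), array([0.6666, 0.1135, 0.022 ]), array([0.3849, 0.1111, 0.018 ]), array([ 0.4745, -0.0195,  0.08  ])]
```

```bash
cat >> h.py <<'E'
from scipy.spatial.transform import Rotation as Ro
def yaw(s): 
    R=Ro.from_rotvec(s["orientation"]).as_matrix(); return np.degrees(np.arctan2(R[1,0],R[0,0])),R
def to(target,yw=None):
    "tool-frame shift (mm) and turn (deg) from the present pose; the shift holds for the present yaw"
    from plant import robot
    s=robot.read_state(); y,R=yaw(s); d=R.T@(np.array(target)-s["tool_pos"])*1e3
    print("t",round(s["t"],2),"pos",np.round(s["tool_pos"],4),"yaw",round(y,2),"tilt",round(np.degrees(np.arccos(-R[2,2])),2),"shift mm",np.round(d,1),"turn",None if yw is None else round((y-yw+180)%360-180,2),"F",np.round(s["force"],2),"T",np.round(s["wrist_torque"],3),"open",round(s["opening"],4),"q6",round(s["q"][5],2))
E
python3 -m jog '1 0 0 0 6.33;1 0 0 0 6.33;1 0 0 0 6.33;1 0 0 0 6.33;1 0 0 0 6.33;1 0 0 0 6.33' 
python3 -m jog '1 .0125 -.02425 0 0;1 .0125 -.02425 0 0;1 .0125 -.02425 0 0;1 .0125 -.02425 0 0;1 .0125 -.02425 0 0;1 .0125 -.02425 0 0;1 .0125 -.02425 0 0;1 .0125 -.02425 0 0'
python3 -m jog '1 .0125 -.02425 0 0;1 .0125 -.02425 0 0;1 .0125 -.02425 0 0;1 .0125 -.02425 0 0;1 .0125 -.02425 0 0;1 .0125 -.02425 0 0;1 .0125 -.02425 0 0;1 .0125 -.02425 0 0;1 0 0 0 0;1 0 0 0 0'
python3 -c "
from h import *;to([.5382,-.2044,.2358],-12.3)"
```

```text
t: 0.6
tool_pos: [0.2597, -0.5406, 0.3021]
orientation: [-3.122, 0.346, 0.001]
force: [-0.1, 0.3, 0.7]
opening: 0.0931
gripper_force: 0.0
t: 1.27
tool_pos: [0.3994, -0.3713, 0.3023]
orientation: [-3.123, 0.337, 0.001]
force: [-0.1, -0.5, -0.3]
opening: 0.0929
gripper_force: 0.0
t: 2.1
tool_pos: [0.5384, -0.2033, 0.3021]
orientation: [-3.124, 0.333, 0.002]
force: [-0.7, -0.1, -0.1]
opening: 0.0929
gripper_force: 0.0
t 2.1 pos [ 0.5384 -0.2033  0.3021] yaw -12.17 tilt 0.07 shift mm [ 0.1  1.2 66.3] turn 0.13 F [-0.68 -0.11 -0.08] T [0.038 0.039 0.01 ] open 0.0929 q6 1.33
```

```bash

python3 -m jog '1 0 .0012 .013 0;1 0 0 .013 0;1 0 0 .013 0;1 0 0 .013 0;1 0 0 .013 0;.5 0 0 0 0;.2 0 0 0 0;0 0 0 0 0;0 0 0 0 0;0 0 0 0 0' 8
python3 -m jog '0 0 0 0 0;0 0 0 0 0;0 0 0 0 0'
python3 - <<'E'
from h import *;from plant import robot;import cv2
to([.5382,-.2044,.2358],-12.3)
f=lambda im,x,y:cv2.resize(im[y:y+150,x:x+100],(400,600),interpolation=cv2.INTER_CUBIC)
a=robot.read_camera("side")["color"][...,::-1];b=robot.read_camera("top")["color"][...,::-1]
cv2.imwrite("pics/g1.png",np.hstack([f(a,180,90),f(b,255,80)]))
E
```

```text
t: 2.93
tool_pos: [0.5383, -0.2059, 0.2388]
orientation: [3.123, -0.337, 0.003]
force: [0.0, -0.1, -0.1]
opening: 0.0644
gripper_force: 0.0
t: 3.18
tool_pos: [0.5379, -0.2057, 0.2381]
orientation: [3.123, -0.337, 0.001]
force: [-0.5, 1.4, 0.0]
opening: 0.0444
gripper_force: 0.0
t 3.18 pos [ 0.5379 -0.2057  0.2381] yaw -12.32 tilt 0.04 shift mm [ 0.  -1.3  2.3] turn -0.02 F [-0.54  1.43  0.04] T [0.036 0.015 0.007] open 0.0444 q6 1.33
```

View pics/g1.png

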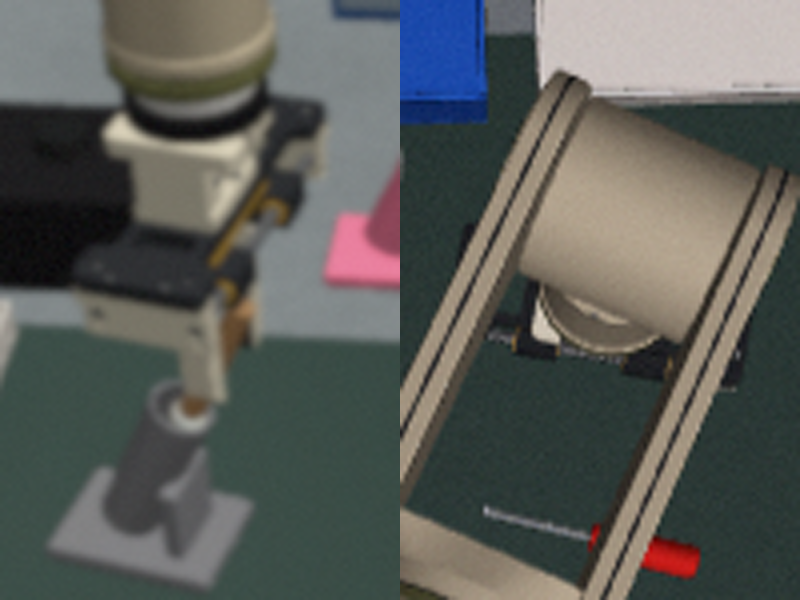

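The view shows the handle at about (235,320) in the crop, between the closing fingers. They are still moving, so I'll finish the grip.

```bash

python3 -m jog '0 0 0 0 0;0 0 0 0 0;0 0 0 0 0;0 0 0 0 0;0 0 0 0 0;0 0 0 0 0' 8
python3 -c "
from h import *;to([.5382,-.2044,.2358],-12.3)"
```

```text
t: 3.78
tool_pos: [0.5377, -0.2056, 0.2377]
orientation: [-3.123, 0.337, 0.0]
force: [0.3, -0.5, 0.6]
opening: 0.0156
gripper_force: 8.0
t 3.78 pos [ 0.5377 -0.2056  0.2377] yaw -12.33 tilt 0.0 shift mm [ 0.2 -1.3  1.9] turn -0.03 F [ 0.3  -0.54  0.59] T [ 0.085 -0.012  0.008] open 0.0156 q6 1.33
```

```bash

python3 -m jog '0 -.0051 0 -.0109 0;0 -.0051 0 -.0109 0;0 -.0051 0 -.0109 0;0 -.0051 0 -.0109 0;0 -.0051 0 -.0109 0;0 -.0051 0 -.0109 0;0 -.0051 0 -.0109 0;0 -.0051 0 -.0109 0;0 -.0051 0 -.0109 0;0 -.0051 0 -.0109 0' 8
python3 -m jog '0 -.01 0 -.02 0;0 -.01 0 -.015 0;0 0 0 0 0;0 0 0 0 0' 
python3 - <<'E'
from h import *;from plant import robot;import cv2
to([.5382,-.2044,.2358],-12.3)
a=robot.read_camera("side")["color"][...,::-1];cv2.imwrite("pics/sideL.png",a)
cv2.imwrite("pics/g2.png",cv2.resize(a[60:260,170:370],(600,600),interpolation=cv2.INTER_CUBIC))
E
```

```text
t: 4.62
tool_pos: [0.4874, -0.1946, 0.3479]
orientation: [3.123, -0.337, 0.0]
force: [-0.7, -0.7, -0.7]
opening: 0.0161
gripper_force: 8.0
t: 4.95
tool_pos: [0.4686, -0.1907, 0.383]
orientation: [3.122, -0.337, 0.004]
force: [0.2, 0.2, -1.5]
opening: 0.0156
gripper_force: 8.0
t 4.95 pos [ 0.4686 -0.1907  0.383 ] yaw -12.34 tilt 0.16 shift mm [ 70.5  -1.6 147.4] turn -0.04 F [ 0.19  0.22 -1.46] T [0.082 0.022 0.008] open 0.0156 q6 1.3
```

View pics/g2.png

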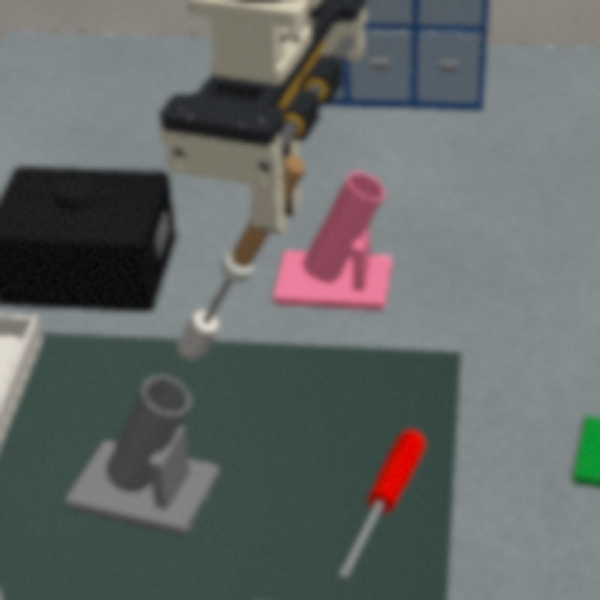

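The brush is out of the tube with its head at crop (197,335), still leaning about 25° in the grip. I'll ease to 3 N and see whether gravity swings it upright.

```bash

python3 -m jog '0 0 0 0 0;0 0 0 0 0;0 0 0 0 0;0 0 0 0 0;0 0 0 0 0;0 0 0 0 0' 3
python3 - <<'E'
from h import *;from plant import robot;import cv2
to([.5382,-.2044,.2358],-12.3)
a=robot.read_camera("side")["color"][...,::-1]
b=cv2.imread("pics/sideL.png")
d=cv2.absdiff(a,b).max(2)
print((d[100:190,215:275]>40).sum())
# expected pixels of lower end at various leans in the lean plane
s=robot.read_state();g=s["tool_pos"]-[0,0,.065];l=np.array([np.cos(np.radians(167.7)),np.sin(np.radians(167.7)),0])
for th in(25,15,8,0):
    ax=l*np.sin(np.radians(th))+np.array([0,0,np.cos(np.radians(th))]);print(th,proj("side",g-.165*ax),proj("side",g-.067*ax))
cv2.imwrite("pics/g3.png",cv2.resize(a[60:210,190:340],(450,450),interpolation=cv2.INTER_CUBIC))
E
```

```text
t: 5.5
tool_pos: [0.4684, -0.1905, 0.3814]
orientation: [-3.123, 0.337, 0.001]
force: [0.7, -0.1, -0.7]
opening: 0.0159
gripper_force: 3.0
t 5.5 pos [ 0.4684 -0.1905  0.3814] yaw -12.32 tilt 0.03 shift mm [ 71.2  -1.3 145.6] turn -0.02 F [ 0.7  -0.12 -0.67] T [ 0.038  0.075 -0.043] open 0.0159 q6 1.3
0
25 [235.52608902 177.44993168] [250.06540102 148.32148847]
15 [246.9276818  182.96677243] [255.02223819 150.72494095]
8 [255.17232923 185.92452673] [258.61074405 151.98476256]
0 [264.74224423 188.34384755] [262.76521563 152.97337424]
```

View pics/g3.png

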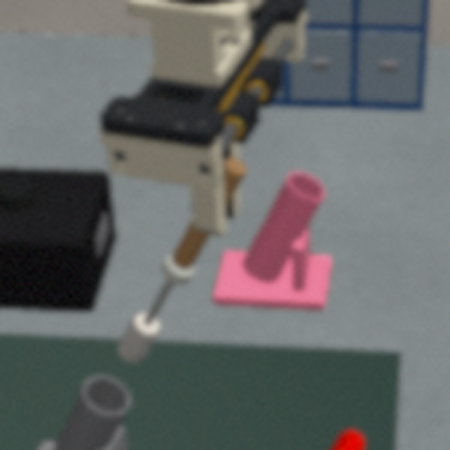

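It did not swing. I'll pivot it upright by easing the head sideways against the front lip of the fixed holder tube, still at the light 3 N grip.

```bash

python3 -m jog '0 -.003 0 .018 0;0 0 0 .018 0;0 0 0 .018 0;0 0 0 .0195 0;0 0 0 0 0;0 0 0 0 0' 3
python3 -m jog '0 .006 0 0 0;0 .006 0 0 0;0 .006 0 0 0;0 .006 0 0 0;0 .006 0 0 0;0 .006 0 0 0;0 0 0 0 0'
python3 -m jog '0 .006 0 0 0;0 .006 0 0 0;0 .006 0 0 0;0 .006 0 0 0;0 .006 0 0 0;0 .004 0 0 0;0 0 0 0 0;0 0 0 0 0'
python3 - <<'E'
from h import *;from plant import robot;import cv2
s=robot.read_state();g=s["tool_pos"]-[0,0,.065];to(s["tool_pos"])
l=np.array([np.cos(np.radians(167.7)),np.sin(np.radians(167.7)),0]);print("u",-g@l)
for th in(10,5,0,-5):
    ax=l*np.sin(np.radians(th))+np.array([0,0,np.cos(np.radians(th))]);print(th,proj("side",g-.165*ax),proj("side",g-.067*ax))
a=robot.read_camera("side")["color"][...,::-1]
cv2.imwrite("pics/g4.png",cv2.resize(a[110:230,180:300],(600,600),interpolation=cv2.INTER_CUBIC))
E
```

```text
t: 6.05
tool_pos: [0.4649, -0.1895, 0.3074]
orientation: [-3.122, 0.337, 0.004]
force: [0.5, 0.4, -0.8]
opening: 0.0156
gripper_force: 3.0
t: 6.63
tool_pos: [0.5016, -0.1977, 0.3082]
orientation: [-3.123, 0.337, -0.0]
force: [-0.0, -0.2, -0.3]
opening: 0.0159
gripper_force: 3.0
t: 7.3
tool_pos: [0.534, -0.2048, 0.3081]
orientation: [-3.123, 0.337, 0.0]
force: [0.4, -0.7, -0.7]
opening: 0.0158
gripper_force: 3.0
t 7.3 pos [ 0.534  -0.2048  0.3081] yaw -12.32 tilt 0.01 shift mm [0. 0. 0.] turn None F [ 0.42 -0.65 -0.66] T [ 0.063  0.038 -0.026] open 0.0158 q6 1.33
u 0.5653956296649868
10 [228.55379672 203.44669435] [231.43351586 173.24552687]
5 [234.10871691 205.1715246 ] [233.83785451 173.96720652]
0 [239.68532983 206.52763956] [236.24535533 174.51719012]
-5 [245.25414122 207.50490428] [238.6400833  174.89124879]
```

View pics/g4.png

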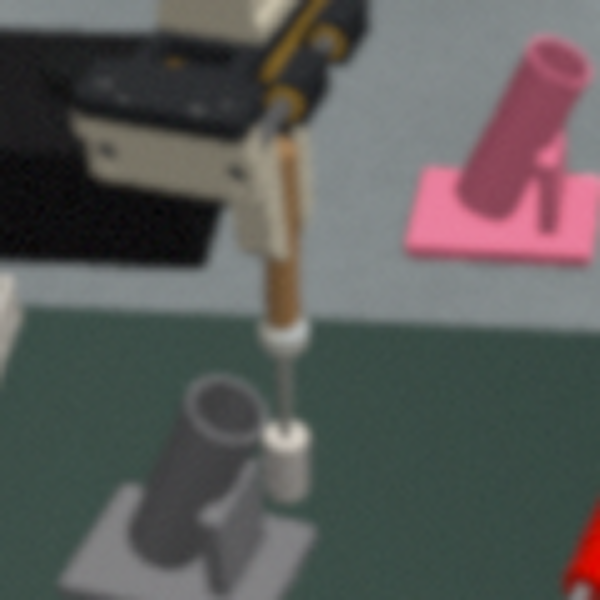

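The brush is now within about 3–4° of upright, collar at crop (285,337) and head at (289,465). I'll do the last 6.5 mm, back off, lift, and measure the axis from the outlines.

```bash

python3 -m jog '0 .0035 0 0 0;0 .003 0 0 0;0 0 0 0 0;0 0 0 0 0;0 -.01 0 0 0;0 -.01 0 0 0;0 0 0 0 0;0 0 0 0 0' 3
python3 - <<'E'
from h import *;from plant import robot;import cv2
s=robot.read_state();g=s["tool_pos"]-[0,0,.065];to(s["tool_pos"])
l=np.array([np.cos(np.radians(167.7)),np.sin(np.radians(167.7)),0])
a=robot.read_camera("side")["color"][...,::-1]
for th in(6,3,0,-3,-6):
    ax=l*np.sin(np.radians(th))+np.array([0,0,np.cos(np.radians(th))]);P=[proj("side",g-k*ax) for k in(.165,.129,.067,.03)];print(th,np.round(P,1).tolist())
x0,y0=int(P[2][0])-35,int(P[2][1])-50
print(x0,y0)
cv2.imwrite("pics/g5.png",cv2.resize(a[y0:y0+100,x0:x0+80],(640,800),interpolation=cv2.INTER_CUBIC)[:600] if 0 else cv2.resize(a[y0+15:y0+90,x0:x0+80],(640,600),interpolation=cv2.INTER_CUBIC))
cv2.imwrite("pics/side5.png",a)
E
```

```text
t: 8.02
tool_pos: [0.5206, -0.2019, 0.3085]
orientation: [3.123, -0.337, 0.001]
force: [-0.4, -0.4, 0.0]
opening: 0.0157
gripper_force: 3.0
t 8.02 pos [ 0.5206 -0.2019  0.3085] yaw -12.33 tilt 0.04 shift mm [0. 0. 0.] turn None F [-0.42 -0.36  0.  ] T [ 0.032 -0.016 -0.004] open 0.0157 q6 1.32
6 [[238.3, 205.8], [238.5, 194.9], [239.0, 174.8], [239.3, 162.0]]
3 [[241.6, 206.7], [241.2, 195.6], [240.4, 175.1], [239.9, 162.1]]
0 [[245.0, 207.5], [243.9, 196.2], [241.9, 175.5], [240.6, 162.3]]
-3 [[248.4, 208.1], [246.6, 196.7], [243.3, 175.7], [241.3, 162.4]]
-6 [[251.7, 208.6], [249.3, 197.1], [244.8, 175.9], [241.9, 162.5]]
209 125
```

View pics/g5.png

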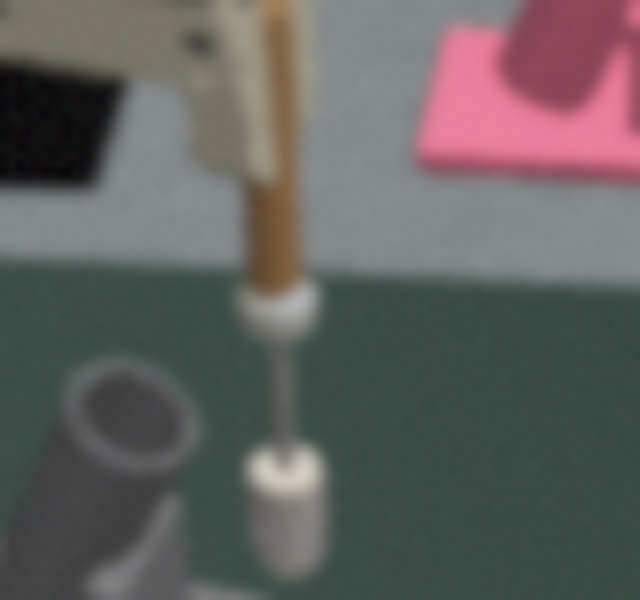

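The head is at crop (288,515) and the collar at (279,312). Their line still shows about a 3° lean, so I'll push 7 mm further, back off and check numerically.

```bash

python3 -m jog '0 .010 0 0 0;0 .010 0 0 0;0 .004 0 0 0;0 .003 0 0 0;0 0 0 0 0;0 0 0 0 0;0 -.01 0 0 0;0 -.017 0 0 0;0 0 0 0 0;0 0 0 0 0' 3
python3 - <<'E'
from h import *;from plant import robot;import cv2
s=robot.read_state();g=s["tool_pos"]-[0,0,.065];to(s["tool_pos"])
b=cv2.imread("pics/side5.png")
a=robot.read_camera("side")["color"][...,::-1].copy();cv2.imwrite("pics/side6.png",a)
for im in(b,a):
  for y in list(range(176,180))+list(range(199,209)):
    r=im[y,225:265].astype(float).sum(1); d=np.diff(r)
    # subpixel centre: intensity-weighted above dark-green background
    w=np.clip(r-np.percentile(r,75)*0-260,0,None); w[:8]=0; x=np.arange(225,265)
    print(y,round((w*x).sum()/max(w.sum(),1),2),int(w.sum()),end=" | ")
  print()
E
```

```text
t: 8.9
tool_pos: [0.5203, -0.2019, 0.3085]
orientation: [3.123, -0.338, 0.001]
force: [0.6, -0.7, -1.3]
opening: 0.0158
gripper_force: 3.0
t 8.9 pos [ 0.5203 -0.2019  0.3085] yaw -12.34 tilt 0.03 shift mm [0. 0. 0.] turn None F [ 0.59 -0.75 -1.28] T [ 0.07  -0.012 -0.042] open 0.0158 q6 1.32
176 244.72 1118 | 177 244.07 1732 | 178 243.81 1870 | 179 243.86 1502 | 199 244.27 2794 | 200 244.45 2419 | 201 244.78 1675 | 202 245.2 1052 | 203 245.51 819 | 204 245.49 781 | 205 245.39 805 | 206 245.25 802 | 207 245.4 775 | 208 245.5 717 | 
176 247.4 848 | 177 246.28 1485 | 178 245.82 1861 | 179 245.77 1676 | 199 247.51 2634 | 200 247.65 2644 | 201 247.81 2152 | 202 248.1 1474 | 203 248.57 1003 | 204 248.94 867 | 205 249.2 837 | 206 249.26 855 | 207 249.4 862 | 208 249.48 877 |
```

Now it is upright to within about 1° (collar x 245.8, head end x 249.4). I'll firm the grip, lift, turn and carry it over the lugged pot.

```bash

python3 -m jog '0 0 0 -.004 0;0 0 0 -.008 -6.8;0 0 0 -.008 -6.8;0 0 0 -.008 -6.8;0 0 0 -.008 -6.8;0 0 0 -.008 -6.8;0 0 0 -.008 -6.8;0 0 0 -.008 -6.8;0 0 0 -.008 -6.8;0 0 0 -.008 -6.8' 14 | tail -5
python3 -m jog '0 0 0 -.002 -6.8;0 0 0 0 -6.8;0 0 0 0 -6.8;0 .024 -.0094 0 0;0 .024 -.0094 0 0;0 .024 -.0094 0 0;0 .024 -.0094 0 0;0 .024 -.0094 0 0;0 .024 -.0094 0 0;0 .024 -.0094 0 0' |tail -5
python3 -m jog '0 .024 -.0094 0 0;0 .024 -.0094 0 0;0 .024 -.0094 0 0;0 .024 -.0094 0 0;0 .024 -.0094 0 0;0 .024 -.0094 0 0;0 .024 -.0094 0 0;0 .024 -.0094 0 0;0 0 0 0 0;0 0 0 0 0'
python3 - <<'E'
from h import *;from plant import robot;import cv2
to([.5136,.2097,.385],69.5)
a=robot.read_camera("side")["color"][...,::-1]
s=robot.read_state();g=s["tool_pos"]-[0,0,.065];print([np.round(proj("side",g-[0,0,k]),1) for k in(.165,.129,.067)])
cv2.imwrite("pics/p1.png",cv2.resize(a[225:405,130:310],(600,600),interpolation=cv2.INTER_CUBIC))
E
```

```text
tool_pos: [0.5212, -0.202, 0.385]
orientation: [2.856, 1.308, 0.001]
force: [-0.7, 0.4, -1.8]
opening: 0.0157
gripper_force: 14.0
tool_pos: [0.5189, -0.0203, 0.3867]
orientation: [2.584, 1.785, 0.001]
force: [0.3, -0.1, -0.8]
opening: 0.0158
gripper_force: 14.0
t: 11.45
tool_pos: [0.5163, 0.186, 0.3864]
orientation: [2.582, 1.789, 0.0]
force: [0.9, -0.1, -0.3]
opening: 0.0154
gripper_force: 14.0
t 11.45 pos [0.5163 0.186  0.3864] yaw 69.43 tilt 0.0 shift mm [ 21.2 -10.9   1.4] turn -0.07 F [ 0.95 -0.15 -0.32] T [-0.05  -0.013  0.039] open 0.0154 q6 0.61
[array([209. , 328.2]), array([206.3, 315.9]), array([201.2, 292.7])]
```

View pics/p1.png

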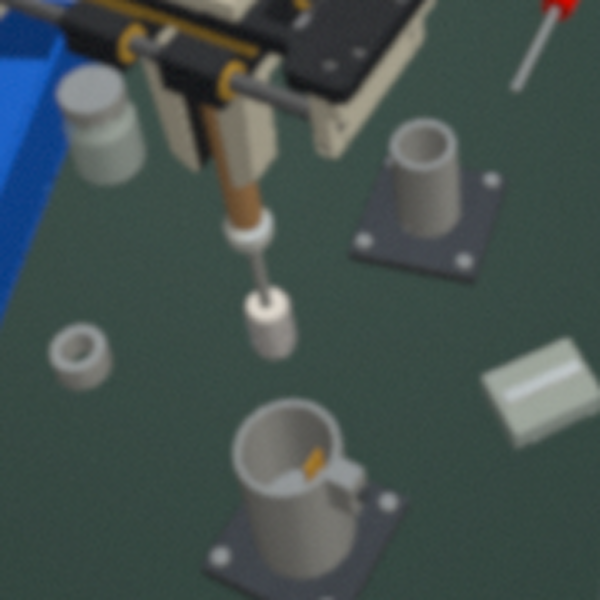

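The head hangs at crop (270,325), bottom centre about (278,348). The pot mouth is at (287,447) with the strip at (315,462). I'll fit the brush's offset in the grip from both views.

```bash
python3 - <<'E'
from h import *
from scipy.optimize import least_squares
np.set_printoptions(precision=4,suppress=True)
V=[((.5203,-.2019,.3085),-12.33,[(0,249.5,210.2),(98.5,245.8,178.9)]),
   ((.5163,.186,.3864),69.43,[(0,212.75,328.9),(36,210.0,315.2),(98.5,204.6,292.8)])]
def f(p):
    ox,oy,dz,th,du,dv=p;r=[]
    for P,yw,obs in V:
        c,s=np.cos(np.radians(yw)),np.sin(np.radians(yw));ex=np.array([c,s,0]);ey=np.array([s,-c,0])
        for z,u,v in obs:
            L=.165+dz/1e3-z/1e3
            X=np.array(P)-[0,0,.065]+ex*(ox/1e3+L*np.sin(np.radians(th)))+ey*oy/1e3-np.array([0,0,L*np.cos(np.radians(th))])
            q=proj("side",X)+[du,dv];r+=[(q[0]-u)/.5,(q[1]-v)/.7]
    return np.array(r+[du/1.2,dv/1.2,oy/1,ox/5])
S=least_squares(f,np.zeros(6));print("ox oy dz th du dv",S.x,"sd",np.sqrt(np.diag(np.linalg.inv(S.jac.T@S.jac))));print(S.fun)
print("pot side with bias",at_z("side",np.array((215.9,359.0))-S.x[4:],.102))
E
```

```text
ox oy dz th du dv [-5.4341  0.2462  7.5482 -0.7079  0.9087  0.1772] sd [1.6892 0.5998 3.6372 0.6358 0.5312 1.1144]
[-0.5068  0.5121  0.0725 -0.5358 -0.082  -1.5061 -0.0819  0.9547  0.2826
  0.4891  0.7573  0.1476  0.2462 -1.0868]
pot side with bias [0.5075 0.2104 0.102 ]
```

```bash
cat > chk.py <<'E'
# exit 1 when pushed: args axis(z: up on tool | p: against lug direction) threshold
import sys;from plant import robot;import numpy as np
s=robot.read_state();F=s["force"];px=np.array([np.cos(np.radians(159.5)),np.sin(np.radians(159.5)),0])
py=np.array([-px[1],px[0],0])
print("z %.4f p %.2f l %.2f | Fz %.2f Fp %.2f Fl %.2f t %.2f"%(s["tool_pos"][2],1e3*(s["tool_pos"]-[.5075,.2112,0])@px,1e3*(s["tool_pos"]-[.5075,.2112,0])@py,F[2],F@px,F@py,s["t"]))
v={"z":F[2],"p":-F@px}[sys.argv[1]];sys.exit(v>float(sys.argv[2]))
E
python3 -m jog '0 .0141 -.0053 0 0;0 .014 -.0052 0 0;0 0 0 .012 0;0 0 0 .012 0;0 0 0 .012 0;0 0 0 .01 0;0 0 0 .01 0;0 0 0 0 0;0 0 0 0 0' 14 >/dev/null; python3 chk.py z 1.5 &&
python3 -m jog '0 0 0 .006 0;0 0 0 .006 0;0 0 0 .006 0;0 0 0 0 0'  >/dev/null&& python3 chk.py z 1.5 && 
python3 -m jog '0 0 0 .006 0;0 0 0 .006 0;0 0 0 .006 0;0 0 0 0 0' >/dev/null && python3 chk.py z 1.5 &&
python3 -m jog '0 0 0 .005 0;0 0 0 .004 0;0 0 0 0 0;0 0 0 0 0' >/dev/null&& python3 chk.py z 1.5
```

```text
z 0.3292 p -6.88 l -5.72 | Fz -0.47 Fp 0.26 Fl 0.09 t 12.25False
```

```bash
sed -i 's/sys.exit(v>/sys.exit(int(v>/;s/argv\[2\]))$/argv[2])))/' chk.py
python3 -m jog '0 .0015 0 .006 0;0 0 0 .006 0;0 0 0 .006 0;0 0 0 0 0'  >/dev/null&& python3 chk.py z 1.5 && 
python3 -m jog '0 0 0 .006 0;0 0 0 .006 0;0 0 0 .006 0;0 0 0 0 0' >/dev/null && python3 chk.py z 1.5 &&
python3 -m jog '0 0 0 .005 0;0 0 0 .004 0;0 0 0 0 0;0 0 0 0 0' >/dev/null&& python3 chk.py z 1.5
```

```text
z 0.3106 p -6.60 l -7.60 | Fz -1.82 Fp 0.21 Fl -0.14 t 12.58
z 0.2923 p -6.52 l -7.46 | Fz -0.53 Fp -0.05 Fl -0.52 t 12.92
z 0.2849 p -6.89 l -7.77 | Fz -1.06 Fp 0.51 Fl 0.17 t 13.25
```

Now I'll feel for the plate in 1 mm steps.

```bash
c(){ python3 chk.py z 1.6; }
python3 -m jog '0 0 0 .001 0;0 0 0 .001 0;0 0 0 0 0' >/dev/null && c &&
python3 -m jog '0 0 0 .001 0;0 0 0 .001 0;0 0 0 0 0' >/dev/null && c &&
python3 -m jog '0 0 0 .001 0;0 0 0 0 0' >/dev/null && c &&
python3 -m jog '0 0 0 .001 0;0 0 0 0 0' >/dev/null && c &&
python3 -m jog '0 0 0 .001 0;0 0 0 0 0' >/dev/null && c &&
python3 -m jog '0 0 0 .001 0;0 0 0 0 0' >/dev/null && c &&
python3 -m jog '0 0 0 .001 0;0 0 0 0 0' >/dev/null && c &&
python3 -m jog '0 0 0 .001 0;0 0 0 0 0' >/dev/null && c &&
python3 -m jog '0 0 0 .001 0;0 0 0 0 0' >/dev/null && c &&
python3 -m jog '0 0 0 .001 0;0 0 0 0 0' >/dev/null && c &&
python3 -m jog '0 0 0 .001 0;0 0 0 0 0' >/dev/null && c &&
python3 -m jog '0 0 0 .001 0;0 0 0 0 0' >/dev/null && c &&
python3 -m jog '0 0 0 .001 0;0 0 0 0 0' >/dev/null && c &&
python3 -m jog '0 0 0 .001 0;0 0 0 0 0' >/dev/null && c &&
python3 -m jog '0 0 0 .001 0;0 0 0 0 0' >/dev/null && c
```

```text
z 0.2832 p -7.05 l -7.85 | Fz -0.16 Fp -0.20 Fl 0.48 t 13.50
z 0.2810 p -6.97 l -7.80 | Fz -0.85 Fp 0.19 Fl 0.58 t 13.75
z 0.2800 p -6.96 l -7.84 | Fz -1.14 Fp 0.14 Fl 0.34 t 13.92
z 0.2791 p -6.99 l -7.83 | Fz -0.48 Fp 0.32 Fl -0.29 t 14.08
z 0.2780 p -6.96 l -7.82 | Fz -0.60 Fp 0.84 Fl -0.55 t 14.25
z 0.2770 p -6.97 l -7.80 | Fz -1.22 Fp -0.04 Fl 0.07 t 14.42
z 0.2760 p -6.96 l -7.81 | Fz -0.47 Fp 0.68 Fl 0.70 t 14.58
z 0.2751 p -6.96 l -7.84 | Fz -0.36 Fp 0.14 Fl 0.87 t 14.75
z 0.2740 p -6.97 l -7.81 | Fz -1.30 Fp 0.02 Fl 0.11 t 14.92
z 0.2730 p -6.96 l -7.81 | Fz 0.25 Fp 0.06 Fl 0.21 t 15.08
z 0.2720 p -6.97 l -7.81 | Fz -0.81 Fp 0.25 Fl -0.82 t 15.25
z 0.2718 p -7.14 l -7.98 | Fz 3.43 Fp 0.47 Fl 0.74 t 15.42
```

Plate felt at TCP z≈0.272. I'll ease off 0.5 mm, then press towards the strip (tool −y) in 1 mm steps.

```bash
c(){ python3 chk.py p 1.6; }
python3 -m jog '0 0 0 -.0005 0;0 0 0 0 0' >/dev/null && c &&
python3 -m jog '0 0 -.001 0 0;0 0 -.001 0 0;0 0 0 0 0' >/dev/null && c &&
python3 -m jog '0 0 -.001 0 0;0 0 -.001 0 0;0 0 0 0 0' >/dev/null && c &&
python3 -m jog '0 0 -.001 0 0;0 0 -.001 0 0;0 0 0 0 0' >/dev/null && c &&
python3 -m jog '0 0 -.001 0 0;0 0 0 0 0' >/dev/null && c &&
python3 -m jog '0 0 -.001 0 0;0 0 0 0 0' >/dev/null && c &&
python3 -m jog '0 0 -.001 0 0;0 0 0 0 0' >/dev/null && c &&
python3 -m jog '0 0 -.001 0 0;0 0 0 0 0' >/dev/null && c &&
python3 -m jog '0 0 -.001 0 0;0 0 0 0 0' >/dev/null && c &&
python3 -m jog '0 0 -.001 0 0;0 0 0 0 0' >/dev/null && c &&
python3 -m jog '0 0 -.001 0 0;0 0 0 0 0' >/dev/null && c &&
python3 -m jog '0 0 -.001 0 0;0 0 0 0 0' >/dev/null && c &&
python3 -m jog '0 0 -.001 0 0;0 0 0 0 0' >/dev/null && c
```

```text
z 0.2718 p -7.06 l -7.89 | Fz 1.64 Fp -0.21 Fl -0.11 t 15.58
z 0.2718 p -5.02 l -7.89 | Fz 1.11 Fp -1.42 Fl 0.34 t 15.83
z 0.2718 p -2.93 l -7.90 | Fz 0.61 Fp -0.35 Fl -0.75 t 16.08
z 0.2718 p -0.89 l -7.92 | Fz 1.24 Fp -0.92 Fl 0.28 t 16.33
z 0.2718 p 0.06 l -7.92 | Fz 1.94 Fp -1.00 Fl -0.56 t 16.50
z 0.2718 p 1.04 l -7.90 | Fz 0.97 Fp -1.49 Fl 0.25 t 16.67
z 0.2718 p 2.05 l -7.91 | Fz 2.51 Fp -1.02 Fl 0.11 t 16.83
z 0.2718 p 3.04 l -7.92 | Fz 1.82 Fp -1.10 Fl 0.53 t 17.00
z 0.2718 p 3.89 l -7.92 | Fz 2.23 Fp -1.95 Fl -0.20 t 17.17
```

```bash
c(){ python3 chk.py p 2.8; }
python3 -m jog '0 0 -.0005 0 0;0 0 0 0 0' >/dev/null && c &&
python3 -m jog '0 0 -.0005 0 0;0 0 0 0 0' >/dev/null && c &&
python3 -m jog '0 0 -.0005 0 0;0 0 0 0 0' >/dev/null && c
```

```text
z 0.2718 p 4.29 l -7.89 | Fz 0.84 Fp -2.89 Fl -0.57 t 17.33
```

Contact with the strip at p≈3.7 mm, about 2.9 N. Now I'll stroke up in small steps, stopping the chain if the press leaves a 1.3–4.5 N window.

```bash
sed -i 's/^v={/if sys.argv[1]=="w": sys.exit(int(not 1.3<-(F@px)<4.5))\nv={/' chk.py
c(){ python3 chk.py w 0; }
python3 -m jog '0 0 0 -.0015 0;0 0 0 -.0015 0' >/dev/null && c &&
python3 -m jog '0 0 0 -.0015 0;0 0 0 -.0015 0' >/dev/null && c &&
python3 -m jog '0 0 0 -.0015 0;0 0 0 -.0015 0' >/dev/null && c &&
python3 -m jog '0 0 0 -.0015 0;0 0 0 -.0015 0' >/dev/null && c &&
python3 -m jog '0 0 0 -.0015 0;0 0 0 -.0015 0' >/dev/null && c &&
python3 -m jog '0 0 0 -.0015 0;0 0 0 -.0015 0' >/dev/null && c &&
python3 -m jog '0 0 0 -.0015 0;0 0 0 -.0015 0' >/dev/null && c &&
python3 -m jog '0 0 0 -.0015 0;0 0 0 -.0015 0' >/dev/null && c &&
python3 -m jog '0 0 0 -.0015 0;0 0 0 -.0015 0' >/dev/null && c
```

```text
z 0.2741 p 4.54 l -7.66 | Fz -3.11 Fp -4.52 Fl -0.30 t 17.50
```

```bash
c(){ python3 chk.py w 0; }
python3 -m jog '0 0 .0003 0 0;0 0 .0001 -.0015 0;0 0 0 -.0015 0' >/dev/null && c &&
python3 -m jog '0 0 .0001 -.0015 0;0 0 0 -.0015 0' >/dev/null && c &&
python3 -m jog '0 0 .0001 -.0015 0;0 0 0 -.0015 0' >/dev/null && c &&
python3 -m jog '0 0 .0001 -.0015 0;0 0 0 -.0015 0' >/dev/null && c &&
python3 -m jog '0 0 .0001 -.0015 0;0 0 0 -.0015 0' >/dev/null && c &&
python3 -m jog '0 0 .0001 -.0015 0;0 0 0 -.0015 0' >/dev/null && c &&
python3 -m jog '0 0 .0001 -.0015 0;0 0 0 -.0015 0' >/dev/null && c &&
python3 -m jog '0 0 .0001 -.0015 0;0 0 0 -.0015 0' >/dev/null && c
```

```text
z 0.2774 p 4.14 l -7.73 | Fz -3.17 Fp -3.14 Fl 0.59 t 17.75
z 0.2808 p 3.96 l -7.85 | Fz -2.38 Fp -3.58 Fl -0.49 t 17.92
z 0.2839 p 3.87 l -7.91 | Fz -2.78 Fp -3.85 Fl -0.79 t 18.08
z 0.2869 p 3.76 l -7.92 | Fz -3.03 Fp -3.38 Fl 0.47 t 18.25
z 0.2899 p 3.66 l -7.89 | Fz -1.80 Fp -3.20 Fl 0.34 t 18.42
z 0.2929 p 3.56 l -7.91 | Fz -2.20 Fp -1.93 Fl 0.28 t 18.58
z 0.2959 p 3.46 l -7.88 | Fz -3.47 Fp -3.96 Fl 1.31 t 18.75
z 0.2989 p 3.36 l -7.89 | Fz -3.40 Fp -2.87 Fl 0.22 t 18.92
```

```bash
c(){ python3 chk.py w 0; }
python3 -m jog '0 0 .0001 -.0015 0;0 0 0 -.0015 0' >/dev/null && c &&
python3 -m jog '0 0 .0001 -.0015 0;0 0 0 -.0015 0' >/dev/null && c &&
python3 -m jog '0 0 0 -.0015 0;0 0 0 -.0015 0' >/dev/null && c &&
python3 -m jog '0 0 0 -.001 0;0 0 0 0 0' >/dev/null && c 
python3 - <<'E'
from plant import robot;from h import *;import cv2
a=robot.read_camera("side")["color"][...,::-1];cv2.imwrite("pics/s7.png",a)
g=robot.read_state()["tool_pos"]-[0,0,.065];print([np.round(proj("side",g-[0,0,k]),1) for k in(.172,.136,.074)],np.round(proj("side",[.5075,.2112,.102])))
np.set_printoptions(linewidth=200)
for y in range(325,376,2): print(y,a[y,205:230:2].astype(int).mean(1).astype(int), (a[y,205:230:2,2].astype(int)-a[y,205:230:2,0]))
E
```

```text
z 0.3019 p 3.26 l -7.88 | Fz -2.61 Fp -3.67 Fl -0.54 t 19.08
z 0.3049 p 3.16 l -7.90 | Fz -2.71 Fp -3.64 Fl -0.80 t 19.25
z 0.3079 p 3.21 l -7.92 | Fz -3.17 Fp -2.71 Fl -0.51 t 19.42
z 0.3092 p 3.11 l -7.98 | Fz -2.18 Fp -2.98 Fl 0.15 t 19.58
[array([215.9, 372.4]), array([213.5, 361.9]), array([209. , 342.3])] [215. 359.]
325 [ 84 108 114 115 133 144 118  78  69  68  69  67  69] [ 41  23  19  18  23  24  15  -5  -9 -11 -12 -13 -12]
327 [ 79 103 111 114 131 129  87  72  67  69  69  67  70] [ 46  28  19  19  21  18   0 -10 -13 -11 -14 -12 -12]
329 [ 74  98 112 112 116  95  70  68  69  68  67  69  67] [ 44  31  20  22  23   7 -11 -12 -12 -12 -12 -13 -13]
331 [ 74  85  98 102  99  78  69  69  68  68  68  69  68] [ 42  45  38  48  48  12 -11 -13 -13 -12 -12 -14 -13]
333 [ 69  76  85  92  97 106  84  68  67  68  67  68  68] [ 33  54  60  65  62  21  -6 -12 -14 -11 -12 -11 -11]
335 [ 73  77  83  91  98 138 129  75  68  68  68  67  68] [ 23  51  58  65  64  26  -1 -10 -12 -13 -13 -13 -10]
337 [ 92  79  83  89 101 149 151  82  68  68  68  67  68] [ 14  45  56  64  60  18  -4 -10 -12 -11 -11 
[... 1267 characters left out ...]
116 120 119 134 176 192 188 172 140 119 100 103 135] [  7   7   5   9  14  16  14  13  31  97 109  42  -2]
365 [117 120 119 112 121 134 140 139 123 107 113 131 146] [  5   6   5   3   7   9   9  12  59 111  73  21  -4]
367 [122 119 120 112 108 110 123 131 112 109 133 143 148] [ 1  6  6  3  2  5  8  8 41 79 22 -2 -6]
369 [136 127 122 112 107 111 121 130 124 133 139 121 120] [-2  1  5  3  4  6  7  8 18 19  1  2  1]
371 [115 133 139 137 127 124 136 142 140 130 120 107  91] [ 0 -3 -3 -4  0  1  0 -2 -2  2  4  7  5]
373 [ 83  96 113 127 130 130 128 124 117 115 118 110  89] [ 3  2  0 -2 -2 -2  0  1  4  5  6  7  4]
375 [ 80  84  89  94  97 100 101 105 109 113 115 114  95] [3 3 4 5 4 4 5 6 6 8 7 6 4]
```

Image numbers: the head's bright top disc is centred at (216,359.4), which puts it about level with the rim to ±3 mm. I'll add 4 mm still pressed to be sure, then come off the strip and go down for the second stroke.

```bash
c(){ python3 chk.py w 0; }
python3 -m jog '0 0 0 -.001 0;0 0 0 -.001 0' >/dev/null && c &&
python3 -m jog '0 0 0 -.001 0;0 0 0 -.001 0' >/dev/null && c
python3 -m jog '0 0 0 0 0'>/dev/null; c &&
python3 -m jog '0 0 .003 0 0;0 0 .003 0 0;0 0 .003 0 0;0 0 .0015 0 0;0 0 0 0 0' >/dev/null; python3 chk.py z 1.6 &&
python3 -m jog '0 0 0 .005 0;0 0 0 .005 0;0 0 0 .005 0;0 0 0 .005 0;0 0 0 .005 0;0 0 0 .004 0;0 0 0 .004 0;0 0 0 .003 0;0 0 0 0 0;0 0 0 0 0' >/dev/null && python3 chk.py z 1.6
```

```text
z 0.3106 p 3.24 l -7.87 | Fz -3.38 Fp -4.39 Fl -0.40 t 19.80
z 0.3127 p 3.23 l -7.86 | Fz -2.32 Fp -3.20 Fl 0.02 t 19.97
z 0.3130 p 3.19 l -7.96 | Fz -1.16 Fp -3.37 Fl 0.65 t 20.05
z 0.3125 p -7.49 l -7.80 | Fz -0.35 Fp -0.31 Fl -0.99 t 20.47
z 0.2766 p -7.26 l -7.82 | Fz -0.43 Fp -0.01 Fl 0.71 t 21.30
```

```bash
c(){ python3 chk.py z 1.2; }; p(){ python3 chk.py p 2.4; }
python3 -m jog '0 0 0 .001 0;0 0 0 .001 0;0 0 0 0 0' >/dev/null && c &&
python3 -m jog '0 0 0 .001 0;0 0 0 0 0' >/dev/null && c &&
python3 -m jog '0 0 0 .0007 0;0 0 0 0 0' >/dev/null && c &&
python3 -m jog '0 0 0 .0007 0;0 0 0 0 0' >/dev/null && c &&
python3 -m jog '0 0 0 .0007 0;0 0 0 0 0' >/dev/null && c &&
python3 -m jog '0 0 0 .0007 0;0 0 0 0 0' >/dev/null && c &&
python3 -m jog '0 0 0 .0007 0;0 0 0 0 0' >/dev/null && c &&
python3 -m jog '0 0 0 .0007 0;0 0 0 0 0' >/dev/null && c
```

```text
z 0.2748 p -7.35 l -7.88 | Fz -0.10 Fp -1.08 Fl 0.07 t 21.55
z 0.2737 p -7.29 l -7.85 | Fz -0.40 Fp 0.14 Fl -0.86 t 21.72
z 0.2729 p -7.27 l -7.83 | Fz -0.73 Fp 0.08 Fl 0.30 t 21.88
z 0.2722 p -7.29 l -7.82 | Fz -1.20 Fp 0.18 Fl 0.61 t 22.05
z 0.2718 p -7.40 l -7.91 | Fz 0.66 Fp 0.36 Fl -0.03 t 22.22
z 0.2718 p -7.53 l -8.05 | Fz 4.69 Fp 0.14 Fl 1.36 t 22.38
```

Plate felt again at the same height, with no slip in the grip. Easing off and pressing to the strip.

```bash
p(){ python3 chk.py p 2.5; }
python3 -m jog '0 0 0 -.0006 0;0 0 0 0 0' >/dev/null && p &&
python3 -m jog '0 0 -.002 0 0;0 0 -.002 0 0;0 0 -.002 0 0;0 0 -.002 0 0;0 0 0 0 0' >/dev/null && p &&
python3 -m jog '0 0 -.001 0 0;0 0 0 0 0' >/dev/null && p &&
python3 -m jog '0 0 -.001 0 0;0 0 0 0 0' >/dev/null && p &&
python3 -m jog '0 0 -.0006 0 0;0 0 0 0 0' >/dev/null && p &&
python3 -m jog '0 0 -.0005 0 0;0 0 0 0 0' >/dev/null && p &&
python3 -m jog '0 0 -.0005 0 0;0 0 0 0 0' >/dev/null && p &&
python3 -m jog '0 0 -.0005 0 0;0 0 0 0 0' >/dev/null && p &&
python3 -m jog '0 0 -.0005 0 0;0 0 0 0 0' >/dev/null && p
```

```text
z 0.2718 p -7.43 l -7.93 | Fz 3.09 Fp 0.75 Fl -0.56 t 22.55
z 0.2718 p 0.91 l -8.02 | Fz 3.52 Fp -1.28 Fl -0.41 t 22.97
z 0.2718 p 1.68 l -7.97 | Fz 3.28 Fp -1.75 Fl -0.73 t 23.13
z 0.2718 p 2.59 l -7.96 | Fz 4.22 Fp -1.72 Fl -0.08 t 23.30
z 0.2718 p 3.15 l -7.96 | Fz 4.65 Fp -1.98 Fl 1.51 t 23.47
z 0.2718 p 3.61 l -7.95 | Fz 5.14 Fp -2.48 Fl -1.11 t 23.63
z 0.2718 p 4.09 l -7.93 | Fz 5.50 Fp -2.20 Fl 0.73 t 23.80
z 0.2718 p 4.52 l -7.95 | Fz 5.03 Fp -2.92 Fl 0.02 t 23.97
```

```bash
c(){ python3 chk.py w 0; }
python3 -m jog '0 0 .0001 -.001 0;0 0 .0001 -.001 0' >/dev/null && c &&
python3 -m jog '0 0 .0002 -.0015 0;0 0 .0001 -.0015 0' >/dev/null && c &&
python3 -m jog '0 0 .0001 -.0015 0;0 0 0 -.0015 0' >/dev/null && c &&
python3 -m jog '0 0 .0001 -.0015 0;0 0 0 -.0015 0' >/dev/null && c &&
python3 -m jog '0 0 .0001 -.0015 0;0 0 0 -.0015 0' >/dev/null && c &&
python3 -m jog '0 0 .0001 -.0015 0;0 0 0 -.0015 0' >/dev/null && c &&
python3 -m jog '0 0 .0001 -.0015 0;0 0 0 -.0015 0' >/dev/null && c &&
python3 -m jog '0 0 .0001 -.0015 0;0 0 0 -.0015 0' >/dev/null && c &&
python3 -m jog '0 0 .0001 -.0015 0;0 0 0 -.0015 0' >/dev/null && c &&
python3 -m jog '0 0 .0001 -.0015 0;0 0 0 -.0015 0' >/dev/null && c &&
python3 -m jog '0 0 .0001 -.0015 0;0 0 0 -.0015 0' >/dev/null && c &&
python3 -m jog '0 0 .0001 -.0015 0;0 0 0 -.0015 0' >/dev/null && c &&
python3 -m jog '0 0 0 -.0015 0;0 0 0 -.0015 0' >/dev/null && c &&
python3 -m jog '0 0 0 -.0015 0;0 0 0 -.0015 0' >/dev/null && c &&
python3 -m jog '0 0 0 -.0015 0;0 0 0 0 0;0 0 0 0 0' >/dev/null && c
```

```text
z 0.2724 p 4.86 l -7.52 | Fz -3.12 Fp -4.38 Fl -0.31 t 24.13
z 0.2757 p 4.56 l -7.59 | Fz -3.61 Fp -3.24 Fl 0.15 t 24.30
z 0.2793 p 4.30 l -7.79 | Fz -2.81 Fp -4.06 Fl 0.20 t 24.47
z 0.2826 p 4.12 l -7.87 | Fz -2.84 Fp -3.35 Fl 0.59 t 24.63
z 0.2857 p 3.99 l -7.92 | Fz -2.82 Fp -3.60 Fl 0.35 t 24.80
z 0.2888 p 3.86 l -7.91 | Fz -3.60 Fp -3.17 Fl -0.08 t 24.97
z 0.2917 p 3.76 l -7.91 | Fz -3.06 Fp -3.86 Fl -0.07 t 25.13
z 0.2947 p 3.67 l -7.91 | Fz -3.14 Fp -3.73 Fl -0.60 t 25.30
z 0.2977 p 3.53 l -7.89 | Fz -2.93 Fp -4.14 Fl -0.31 t 25.47
z 0.3007 p 3.45 l -7.87 | Fz -2.83 Fp -3.40 Fl -0.12 t 25.63
z 0.3037 p 3.35 l -7.89 | Fz -2.25 Fp -4.02 Fl 0.17 t 25.80
z 0.3067 p 3.29 l -7.93 | Fz -1.99 Fp -3.32 Fl -0.26 t 25.97
z 0.3097 p 3.31 l -7.90 | Fz -2.10 Fp -3.34 Fl -0.34 t 26.13
z 0.3127 p 3.29 l -7.87 | Fz -2.91 Fp -3.88 Fl 0.27 t 26.30
z 0.3145 p 3.21 l -8.02 | Fz 0.92 Fp -3.32 Fl -0.10 t 26.55
```

Both strokes are done, pressed at about 3–4 N. Next I'll come off the strip, lift out, turn and carry the brush to behind the holder tube. There I'll lean it back to 25° against the tube's back.

```bash

python3 -m jog '0 0 .003 0 0;0 0 .004 0 0;0 0 0 -.012 0;0 0 0 -.012 0;0 0 0 -.012 0;0 0 0 -.012 0;0 0 0 -.014 0;0 0 0 -.012 0;0 0 0 -.012 0;0 0 0 0 0' 14 >/dev/null; python3 chk.py z 3 &&
python3 -m jog '0 0 0 0 6.8;0 0 0 0 6.8;0 0 0 0 6.8;0 0 0 0 6.8;0 0 0 0 6.8;0 0 0 0 6.8;0 0 0 0 6.8;0 0 0 0 6.8;0 0 0 0 6.8;0 0 0 0 6.8' >/dev/null &&
python3 -m jog '0 0 0 0 6.8;0 0 0 0 6.9;0 .0127 .0254 0 0;0 .0127 .0254 0 0;0 .0127 .0254 0 0;0 .0127 .0254 0 0;0 .0127 .0254 0 0;0 .0127 .0254 0 0;0 .0127 .0254 0 0;0 .0127 .0254 0 0' >/dev/null &&
python3 -m jog '0 .0127 .0254 0 0;0 .0127 .0254 0 0;0 .0127 .0254 0 0;0 .0127 .0254 0 0;0 .0127 .0254 0 0;0 .0127 .0254 0 0;0 .0127 .0254 0 0;0 0 0 0 0;0 0 0 0 0'
python3 -c "
from h import *;to([.6289,-.2254,.3365],-12.33)"
```

```text
z 0.4041 p -4.25 l -8.40 | Fz 0.32 Fp -1.07 Fl -0.26 t 27.38
t: 29.8
tool_pos: [0.6176, -0.1972, 0.3988]
orientation: [-3.122, 0.344, 0.003]
force: [-1.1, -0.2, -1.1]
opening: 0.0156
gripper_force: 14.0
t 29.8 pos [ 0.6176 -0.1972  0.3988] yaw -12.56 tilt 0.11 shift mm [17.3 25.1 62.2] turn -0.23 F [-1.07 -0.23 -1.15] T [ 0.105 -0.012  0.002] open 0.0156 q6 1.4
```

```bash

python3 -m jog '0 .0087 .0125 0 -.2;0 .0087 .0125 0 0;0 0 0 .016 0;0 0 0 .016 0;0 0 0 .016 0;0 0 0 .0142 0;0 0 0 0 0;0 0 0 0 0' 14 
cat > meas.py <<'E'
from plant import robot;from h import *;import cv2,sys
s=robot.read_state();y,R=yaw(s);to([.6289,-.2254,.3365],-12.33)
a=robot.read_camera("side")["color"][...,::-1].copy();cv2.imwrite("pics/m%.2f.png"%s["t"],a)
dz=.0075;ox=-.0054
g=s["tool_pos"]-[0,0,.065]+ox*R[:,0]
for th in (0,12,25):
    ax=-R[:,0]*np.sin(np.radians(th))+[0,0,np.cos(np.radians(th))]
    print(th,[np.round(proj("side",g-(.165+dz-z)*ax)+[.9,.2],1) for z in(0,36,98)])
u,v=proj("side",g-.1*np.array([0,0,1]))+[.9,.2];x0,y0=int(u)-30,int(v)-25
c=a[y0:y0+65,x0:x0+60].astype(int);m=((c.min(2)>125)&(c.max(2)-c.min(2)<40)).astype(np.uint8)
n,_,st,ce=cv2.connectedComponentsWithStats(m)
for i in range(1,n):
    if st[i,4]>12: print("blob",st[i]+[x0,y0,0,0,0],ce[i]+[x0,y0])
E
python3 meas.py
```

```text
t: 30.47
tool_pos: [0.6291, -0.2225, 0.3369]
orientation: [-3.123, 0.333, 0.004]
force: [0.5, -0.7, -0.1]
opening: 0.0154
gripper_force: 14.0
t 30.47 pos [ 0.6291 -0.2225  0.3369] yaw -12.16 tilt 0.14 shift mm [0.4 2.8 0.4] turn 0.17 F [ 0.48 -0.72 -0.08] T [ 0.02   0.012 -0.03 ] open 0.0154 q6 1.37
0 [array([204.3, 193.6]), array([299.3, 737.3]), array([296.5, 721.2])]
12 [array([190.5, 189.7]), array([163.7, 673. ]), array([164.4, 659.3])]
25 [array([175.9, 183. ]), array([ 24.5, 608.1]), array([ 28.8, 596.1])]
blob [195 144  35  28 297] [217.12121212 163.37710438]
blob [170 163  28  44 426] [177.66666667 177.28403756]
blob [198 179  10  15  77] [203.8961039  184.64935065]
```

The head blob spans rows 179–194 at x≈204, matching the prediction for upright. Correcting y by 2.8 mm, then leaning it.

```bash
sed -i 's/in(0,36,98)/in(0,.036,.098)/' meas.py
python3 -m jog '0 0 .0028 0 0;0 0 0 0 0;0 -.01 0 0 0;0 -.01 0 0 0;0 -.006 0 0 0;0 -.006 0 0 0;0 -.006 0 0 0;0 -.006 0 0 0;0 -.006 0 0 0;0 -.006 0 0 0' 3 
python3 -m jog '0 -.006 0 0 0;0 -.006 0 0 0;0 -.006 0 0 0;0 -.006 0 0 0;0 -.006 0 0 0;0 0 0 0 0;0 0 0 0 0'
python3 meas.py
```

```text
t: 31.35
tool_pos: [0.5736, -0.2147, 0.3378]
orientation: [-3.124, 0.334, 0.0]
force: [1.2, 0.4, -0.5]
opening: 0.016
gripper_force: 3.0
t: 31.93
tool_pos: [0.5446, -0.2084, 0.338]
orientation: [3.124, -0.335, 0.0]
force: [-0.3, 0.4, -0.0]
opening: 0.0162
gripper_force: 3.0
t 31.93 pos [ 0.5446 -0.2084  0.338 ] yaw -12.23 tilt 0.01 shift mm [86.  -1.3  1.5] turn 0.1 F [-0.27  0.37 -0.05] T [ 0.027  0.07  -0.002] open 0.0162 q6 1.33
0 [array([237.8, 198.9]), array([236.5, 187.3]), array([234.2, 166. ])]
12 [array([223.7, 194.9]), array([225.1, 184.1]), array([227.7, 164.2])]
25 [array([208.9, 188.1]), array([213.1, 178.6]), array([220.8, 161.1])]
blob [218 149  47  24 871] [243.74856487 160.82893226]
blob [205 165  12   6  66] [210.13636364 167.54545455]
blob [211 177   9   8  50] [214.8  180.48]
```

```bash

python3 -m jog '0 -.004 0 0 0;0 -.004 0 0 0;0 0 0 0 0;0 0 0 -.010 0;0 0 0 -.010 0;0 0 0 -.01 0;0 0 0 -.01 0;0 0 0 -.01 0;0 0 0 0 0;0 0 0 0 0' 3 
python3 meas.py
python3 - <<'E'
import glob,cv2,numpy as np
a=cv2.imread(sorted(glob.glob("pics/m*.png"))[-1])
cv2.imwrite("pics/v10.png",cv2.resize(a[125:235,175:275],(545,600),interpolation=cv2.INTER_CUBIC))
E
```

```text
t: 32.82
tool_pos: [0.5374, -0.2069, 0.3891]
orientation: [3.123, -0.334, 0.003]
force: [0.1, -0.9, -0.6]
opening: 0.0159
gripper_force: 3.0
t 32.82 pos [ 0.5374 -0.2069  0.3891] yaw -12.22 tilt 0.12 shift mm [93.2 -1.4 52.8] turn 0.11 F [ 0.11 -0.86 -0.61] T [ 0.069  0.067 -0.005] open 0.0159 q6 1.33
0 [array([238.9, 182.8]), array([237.6, 170.4]), array([235.2, 147.7])]
12 [array([224.3, 178.7]), array([225.8, 167.2]), array([228.5, 145.9])]
25 [array([209. , 171.6]), array([213.4, 161.4]), array([221.4, 142.6])]
blob [ 209  132   57   41 1598] [243.38360451 153.01939925]
blob [217 140   8   6  26] [220.26923077 143.03846154]
```

View pics/v10.png

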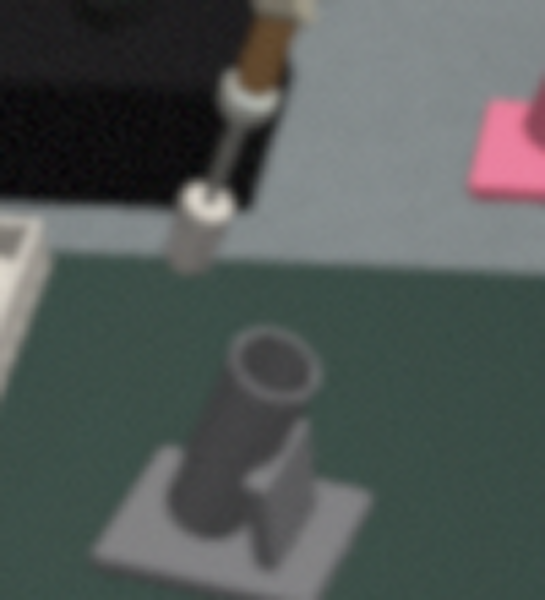

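The head's lower end is at crop (192,262) and the collar at (250,95), giving a lean of about 24.5°, parallel to the tube. The tube mouth is at (275,362). I'll line up on the tube axis and insert along it.

```bash
c(){ python3 chk.py z 1.6; }
python3 -m jog '0 -.0142 -.0003 0 0;0 -.0142 -.0003 0 0;0 -.0142 -.0003 0 0;0 -.0141 -.0003 0 0;0 0 0 0 0;0 0 0 0 0' 4 >/dev/null; python3 -c "
from h import *;to([.482,-.1936,.3891])"
python3 meas.py | head -4
python3 -m jog '0 .0025 0 .0054 0;0 .0025 0 .0054 0;0 .0025 0 .0054 0;0 .0025 0 .0054 0;0 .0025 0 .0054 0;0 .0025 0 .0054 0;0 .0025 0 .0054 0;0 .0025 0 .0054 0;0 0 0 0 0' >/dev/null && c && 
python3 -m jog '0 .0025 0 .0054 0;0 .0025 0 .0054 0;0 .0025 0 .0054 0' >/dev/null && c && 
python3 -m jog '0 .0025 0 .0054 0;0 .0025 0 .0054 0;0 0 0 0 0' >/dev/null && c ; python3 meas.py
```

```text
t 33.37 pos [ 0.4816 -0.1935  0.3874] yaw -12.24 tilt 0.01 shift mm [ 0.4 -0.  -1.7] turn None F [ 0.36 -0.53  0.13] T [0.064 0.076 0.008] open 0.016 q6 1.3
t 33.37 pos [ 0.4816 -0.1935  0.3874] yaw -12.24 tilt 0.01 shift mm [ 1.507e+02 -1.000e-01  5.090e+01] turn 0.09 F [ 0.36 -0.53  0.13] T [0.064 0.076 0.008] open 0.016 q6 1.3
0 [array([262.3, 188.4]), array([261.5, 176. ]), array([260.1, 153.1])]
12 [array([247.4, 184.2]), array([249.5, 172.6]), array([253.2, 151.3])]
25 [array([231.9, 177.1]), array([236.9, 166.8]), array([246.1, 148. ])]
z 0.3429 p -137.44 l 385.14 | Fz -1.31 Fp 1.28 Fl 0.11 t 34.17
z 0.3282 p -145.27 l 384.15 | Fz -0.74 Fp -0.46 Fl -0.36 t 34.42
z 0.3159 p -149.74 l 383.31 | Fz -0.38 Fp 0.11 Fl 0.26 t 34.67
t 34.67 pos [ 0.5135 -0.2003  0.3159] yaw -12.22 tilt 0.12 shift mm [ 1.18e+02  1.00e-01 -2.09e+01] turn 0.11 F [-0.19 -0.21 -0.38] T [0.05  0.06  0.006] open 0.0161 q6 1.32
0 [array([250.9, 208.8]), array([249.9, 197.5]), array([248. , 176.7])]
12 [array([236.8, 204.8]), array([238.5, 194.2]), array([241.6, 174.9])]
25 [array([222., 198.]), array([226.5, 188.8]), array([234.8, 171.8])]
blob [218 160  60  15 580] [249.78965517 166.73793103]
blob [222 186  10   8  53] [226.18867925 189.58490566]
blob [231 215  10  10  61] [235.52459016 219.63934426]
```

The head blob at (226,190) matches the prediction and the tube mouth (225.5,191.5), with no force. It is inside, so I'll continue down with checks.

```bash
c(){ python3 chk.py z 1.6; }
python3 -m jog '0 .0025 0 .0054 0;0 .0025 0 .0054 0;0 .0025 0 .0054 0;0 0 0 0 0' >/dev/null && c && 
python3 -m jog '0 .0025 0 .0054 0;0 .0025 0 .0054 0;0 .0025 0 .0054 0;0 0 0 0 0' >/dev/null && c && 
python3 -m jog '0 .0025 0 .0054 0;0 .0025 0 .0054 0;0 0 0 0 0' >/dev/null && c && 
python3 -m jog '0 .0025 0 .0054 0;0 .0025 0 .0054 0;0 0 0 0 0' >/dev/null && c && 
python3 -m jog '0 .0014 0 .003 0;0 0 0 0 0' >/dev/null && c &&
python3 -m jog '0 .0014 0 .003 0;0 0 0 0 0' >/dev/null && c &&
python3 -m jog '0 .0007 0 .0015 0;0 0 0 0 0' >/dev/null && c &&
python3 -m jog '0 .0007 0 .0015 0;0 0 0 0 0' >/dev/null && c &&
python3 -m jog '0 .0007 0 .0015 0;0 0 0 0 0' >/dev/null && c &&
python3 -m jog '0 .0007 0 .0015 0;0 0 0 0 0' >/dev/null && c
```

```text
z 0.2997 p -157.15 l 382.25 | Fz -0.74 Fp 0.08 Fl 0.72 t 35.05
z 0.2835 p -164.60 l 381.18 | Fz 0.02 Fp 0.07 Fl 1.42 t 35.38
z 0.2730 p -169.55 l 380.51 | Fz -1.47 Fp -0.30 Fl -0.85 t 35.63
z 0.2621 p -174.46 l 379.75 | Fz -1.11 Fp 0.27 Fl 0.58 t 35.88
z 0.2600 p -176.00 l 379.60 | Fz -1.23 Fp 0.44 Fl -0.13 t 36.05
z 0.2572 p -177.43 l 379.43 | Fz -0.67 Fp -0.40 Fl -0.69 t 36.22
z 0.2560 p -178.11 l 379.34 | Fz -0.39 Fp -0.01 Fl -0.44 t 36.38
z 0.2544 p -178.78 l 379.26 | Fz -2.14 Fp 0.36 Fl -0.74 t 36.55
z 0.2529 p -179.48 l 379.15 | Fz -1.20 Fp 0.04 Fl 0.01 t 36.72
z 0.2514 p -180.17 l 379.01 | Fz -1.55 Fp -0.76 Fl 0.49 t 36.88
```

```bash
c(){ python3 chk.py z 1.4; }
python3 -m jog '0 .0007 0 .0015 0;0 0 0 0 0' >/dev/null && c &&
python3 -m jog '0 .0007 0 .0015 0;0 0 0 0 0' >/dev/null && c &&
python3 -m jog '0 .0007 0 .0015 0;0 0 0 0 0' >/dev/null && c &&
python3 -m jog '0 .0007 0 .0015 0;0 0 0 0 0' >/dev/null && c &&
python3 -m jog '0 .0007 0 .0015 0;0 0 0 0 0' >/dev/null && c &&
python3 -m jog '0 .0007 0 .0015 0;0 0 0 0 0' >/dev/null && c &&
python3 -m jog '0 .0007 0 .0015 0;0 0 0 0 0' >/dev/null && c &&
python3 -m jog '0 .0007 0 .0015 0;0 0 0 0 0' >/dev/null && c
```

```text
z 0.2498 p -180.84 l 378.93 | Fz -0.79 Fp -0.28 Fl 0.60 t 37.05
z 0.2483 p -181.53 l 378.84 | Fz -0.53 Fp 0.50 Fl 0.14 t 37.22
z 0.2468 p -182.23 l 378.74 | Fz -0.52 Fp -1.00 Fl -0.75 t 37.38
z 0.2453 p -182.92 l 378.64 | Fz -1.13 Fp 0.23 Fl 0.54 t 37.55
z 0.2443 p -183.71 l 378.56 | Fz 0.18 Fp 0.77 Fl 1.13 t 37.72
z 0.2430 p -184.48 l 378.48 | Fz 4.64 Fp 1.95 Fl 0.66 t 37.88
```

Floor touched at 0.2435. Ease off, release, and retreat.

```bash

python3 -m jog '0 0 0 -.0008 0;0 0 0 0 0;.3 0 0 0 0;.6 0 0 0 0;1 0 0 0 0;1 0 0 0 0;1 0 0 0 0;1 0 0 0 0;1 0 0 0 0;1 0 0 0 0' >/dev/null
python3 -m jog '1 0 0 0 0;1 0 0 0 0;1 0 0 -.01 0;1 0 0 -.02 0;1 0 0 -.02 0;1 0 0 -.02 0;1 0 0 -.02 0;1 0 0 -.02 0;1 0 0 -.02 0;1 0 0 0 0'
python3 -m jog '1 -.03 -.02 -.01 0;1 -.03 -.03 0 0;1 -.03 -.03 0 0;1 -.03 -.03 0 0;1 -.03 -.03 0 0;1 0 -.03 0 0;1 0 0 0 0;1 0 0 0 0'
python3 - <<'E'
from plant import robot;from h import *;import cv2
for n in("side","top"):
    a=robot.read_camera(n)["color"][...,::-1].copy();b=cv2.imread(f"pics/{n}0.png");cv2.imwrite(f"pics/end_{n}.png",a)
    R={"holder":(215,160,40,75),"jar":(145,240,32,42),"bush":(142,320,24,24),"box":(270,322,46,38)} if n=="side" else {"holder":(285,128,38,48),"jar":(238,105,20,28),"bush":(188,124,17,16),"box":(185,206,28,30)}
    for k,(x,y,w,h) in R.items():
        d=cv2.absdiff(a,b)[y:y+h,x:x+w].max(2);print(n,k,"changed px>40:",(d>40).sum(),"mean",round(d.mean(),1))
b=cv2.imread("pics/side0.png");a=cv2.imread("pics/end_side.png")
for im in(b,a):
    c=im[160:215,215:255].astype(int);m=((c[...,2]-c[...,0])>35).astype(np.uint8);ys,xs=np.nonzero(m);print("wood",len(xs),xs.mean()+215,ys.mean()+160,ys.min()+160,ys.max()+160,xs.max()+215)
E
```

```text
t: 39.55
tool_pos: [0.5487, -0.2083, 0.3796]
orientation: [3.121, -0.334, 0.012]
force: [-0.0, 0.2, 0.7]
opening: 0.093
gripper_force: 0.0
t: 40.22
tool_pos: [0.4384, -0.0113, 0.3836]
orientation: [3.124, -0.329, 0.001]
force: [-0.1, 0.3, -0.4]
opening: 0.0933
gripper_force: 0.0
side holder changed px>40: 791 mean 25.8
side jar changed px>40: 0 mean 6.8
side bush changed px>40: 0 mean 6.2
side box changed px>40: 0 mean 6.7
top holder changed px>40: 71 mean 11.1
top jar changed px>40: 0 mean 8.8
top bush changed px>40: 0 mean 7.7
top box changed px>40: 110 mean 19.5
wood 174 234.05172413793105 178.29885057471265 164 193 243
wood 67 231.0 187.37313432835822 182 193 236
```

Bystanders are unchanged in the side view. The gripper seems to cover part of the holder view and the box from above, so I'll move it clear and recheck.

```bash

python3 -m jog '1 0 .035 0 0;1 0 .035 0 0;1 0 .035 0 0;1 0 .035 0 0;1 0 .035 0 0;1 0 .035 0 0;1 0 .035 0 0;1 0 .035 0 0;1 0 .035 0 0;1 0 .035 0 0'>/dev/null
python3 -m jog '1 -.02 .035 0 0;1 -.02 .035 0 0;1 0 .035 0 0;1 0 0 0 0;1 0 0 0 0'
python3 - <<'E'
from plant import robot;from h import *;import cv2
for n in("side","top"):
    a=robot.read_camera(n)["color"][...,::-1].copy();b=cv2.imread(f"pics/{n}0.png");cv2.imwrite(f"pics/end2_{n}.png",a)
    R={"holder":(215,160,40,75),"jar":(145,240,32,42),"bush":(142,320,24,24),"box":(270,322,46,38)} if n=="side" else {"holder":(285,128,38,48),"jar":(238,105,20,28),"bush":(188,124,17,16),"box":(185,206,28,30)}
    for k,(x,y,w,h) in R.items():
        d=cv2.absdiff(a,b)[y:y+h,x:x+w].max(2);print(n,k,"changed px>40:",(d>40).sum(),"mean",round(d.mean(),1))
b=cv2.imread("pics/side0.png");a=cv2.imread("pics/end2_side.png")
for im in(b,a):
    c=im[160:215,215:255].astype(int);m=((c[...,2]-c[...,0])>35).astype(np.uint8);ys,xs=np.nonzero(m);print("wood",len(xs),xs.mean()+215,ys.mean()+160,ys.min()+160,ys.max()+160,xs.max()+215)
E
```

```text
t: 41.57
tool_pos: [0.301, -0.4512, 0.382]
orientation: [-3.121, 0.342, 0.003]
force: [-0.3, -0.3, -0.2]
opening: 0.0932
gripper_force: 0.0
side holder changed px>40: 70 mean 4.8
side jar changed px>40: 0 mean 1.8
side bush changed px>40: 0 mean 1.7
side box changed px>40: 0 mean 1.7
top holder changed px>40: 72 mean 7.0
top jar changed px>40: 0 mean 3.6
top bush changed px>40: 0 mean 3.3
top box changed px>40: 0 mean 3.4
wood 174 234.05172413793105 178.29885057471265 164 193 243
wood 172 236.55232558139534 179.81395348837208 167 193 247
```

```bash
python3 -c "
from plant import robot
print(robot.close_job())"
```

```text
the job is handed in; nothing more can be done
None
```

I brushed the strip in the lugged pot with two pressed strokes (about 3–4 N, never over about 5.5 N) and stood the brush back head down in the grey holder, with the jar, bushing and box unmoved; the head reached the rim by estimate to about 3 mm, with a few mm of overshoot, and the job is handed in.

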